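# Clamp the cricket keeper firmly on the plank

### The job

Lift the clear cricket keeper by its black lid handle into the bay of the clamp, standing flat on the bed between jaw and backstop, and let go of it. Then wind the red handwheel clockwise by its knob until the resistance comes up firm: the push on the knob, about 9 N while it runs free, should have risen by about 4 N, and never by as much as 9 N, which would crack the acrylic. Let go and leave the other things on the plank where they are.

Things in the scene. Friction and masses are not known exactly. Their poses are not given: they have to be found in the camera images.
- keeper: Cricket keeper: closed clear acrylic box with a green lid, loose, about 0.45 kg. 140 (its x) x 100 (its y) x 92 high without the handle. Origin: centre of its underside, z up. An orange sliding hatch (stays shut) marks its -x face; either way round in the clamp is fine.
- keeper_handle (a point): Point on the keeper's black lid handle, 115 above the keeper's underside and over its centre. The handle is a solid bar 60 long (keeper x), 16 wide (keeper y), standing from 92 to 126 above the underside. Pinch it across its 16 mm, fingertips above the lid.
- clamp: Keeper clamp bolted to the plank: aluminium bed 170 (its x) x 370 (its y), 10 thick. Origin: on the plank under the middle of the bay, z up. From +y to -y: backstop, bay, moving jaw, green gear housing with the red handwheel on top, ending at y = -255. The keeper stands in the bay with its 100 mm side along the clamp's y, its 140 mm side along the clamp's x.
- bay (a point): Middle of the bay on top of the bed: clamp frame (0, 0, 10). Low black rails at both sides, inner faces at x = +75 and -75, tops 22 above the plank. The backstop, an upright rubber-faced plate 66 high, ends the bay; its face can be anywhere from clamp y = +61 to +73, so the slack to take up differs each time.
- jaw: Rubber-faced moving jaw, 100 wide, 59 high above the bed. Origin: middle of the face that meets the keeper, at bed height; starts at clamp y = -67 to -57 and moves along clamp +y. 118 to 140 mm are free between jaw and backstop at the start. A stiff spring drives it: once the keeper is pinched against the backstop, the push needed at the knob climbs steadily.
- wheel_hub (a point): Point on the red handwheel's vertical axis, 120 above the plank, at clamp x = 0, y = -190. The wheel is 120 across, its top 90 above the plank. Turned CLOCKWISE seen from above it drives the jaw out, 8 mm per radian: about 2 to 5 rad of free running, then a fraction of a radian to firm (feel for it), under 7 rad in all. It stays where it is left.
- wheel: The red handwheel; its -x axis points to the knob. Its drive drags steadily: turned slowly and free, the knob takes a push of about 9 N along its circle; held still after a move, 1 to 4 N less shows, so compare like readings. The push while free drifts only slowly. Firm as wanted: it has risen by about 4 N within some 0.3 rad. A rise of 3 to 5 N is good, less is loose, over 9 N cracks the acrylic.
- knob_grip (a point): Point on the axis of the black winding knob, 120 above the plank. The knob is an upright cylinder 22 across, from 92 to 136 above the plank, 50 from the wheel's axis, free to spin on its own pin, so it can be held with a constant tool orientation and carried round the circle.
- dish: Bystander, to be left alone: blue glazed ceramic dish, 100 across, 30 high. Origin: its underside.
- rock: Bystander, to be left alone: mossy-green resin rock, about 85 x 70, 60 high. Origin: its underside.
- pipette_holder: Bystander, to be left alone: white plastic pipette holder with three upright pipettes, 50 x 110, 128 high. Origin: its underside.
- steel_hook: Bystander, to be left alone: bent steel hook lying flat, about 190 long, 8 thick, black rubber grip. Origin: its underside.
- mist_bottle: Bystander, to be left alone: white bottle with a blue cap, 60 across, 150 high. Origin: its underside.
- food_jar: Bystander, to be left alone: amber jar with a red cap, 64 across, 85 high. Origin: its underside.
Not all that is in view belongs to the job. There is more than one size of the keeper; the job needs the larger.

How it is judged:
By the outcome, as a careful person would: the job done as asked, in the order asked, and still so for the second after the job is handed in, with the robot touching nothing.
It also fails if it takes over 72 s, if anything falls off the work surface, if the arm or the gripper's body presses on something with over 40 N, if the wrist force passes 120 N, or if a joint passes its speed limit or range.

### The arm

A 6-joint arm with a two-finger parallel gripper is mounted at the origin on the work surface. World frame = base frame: x ahead of the robot, y to its left, z up, the work surface at z = 0. Lengths are in m, angles in rad, forces in N, time in s.
With the tool pointing down it reaches from about 0.275 to 0.75 m from the base axis. Payload 10.2 kg.
Tool frame: the origin (TCP) lies between the finger pads; the fingertips stand 25 mm ahead of it and the grasp point (between the pads) lies 6 mm ahead of it; z points along the fingers, y is the line along which they close (so a half turn about z gives the same grasp; the last joint's range is limited). The gripper opens to 88 mm and grips with 3 to 60 N. Pads are 18 mm wide; open, the fingers measure 123 mm over their backs; the gripper's body (75 mm by 187 mm) begins 45 mm behind the grasp point.
Start: joints at [-1.453, 0.313, 1.498, -0, 1.331, -0.223], TCP at [0.175, -0.495, 0.264] pointing down, gripper open.
Joint ranges: [-2.94, 2.94], [-0.97, 2.17], [0.19, 2.56], [-1.23, 4.37], [0.02, 3.11], [-2.88, 2.88]. Speed limits (rad/s): [2.39, 2.39, 3.01, 3.14, 3.14, 3.14].

### API

Orientations are given as a rotation vector (axis times angle).
In Python, from plant import arm gives the robot as it stands. The module is installed in compiled form; this text tells all that it offers.
- The arm moves only by the tool carry_out, never from a script. Its arguments are lists of equal length, an entry for each row: "dp": the shift along the tool's x, y, z in mm, a list of three; "roll": the turn about the tool's z in rad. A call has exactly 10 rows; each row is the pose to reach, as a shift and turn from the pose commanded when the call began, along the tool's axes at that moment; what a row does not reach only later rows make up. A row lasts 1/8 s, in which the tool goes at most 62.5 mm and 10.7 degrees, less where a joint would pass 70% of its speed; a pose out of reach is approached as far as the arm can. A call with a gripper value outside its range is refused whole. "jaw" is the closure in counts, from 0 (fully open) to 255 (shut), set as the call begins (left out, the last holds). The fingers move at their own pace and stop on an object; the grip force is fixed at half the most. Time passes only in rows, so rows that repeat a pose let the fingers close, or fill a call up. It gives the time, the measured TCP pose, the force, the opening and the grip force at its end, in the units of the state.
- arm.get_obs(): the state, without advancing time (a new reading comes with each control period).
- arm.snapshot(name): name is "scene" or "top" or "wrist"; returns a dict with "image" (480x640x3 uint8, blue, green, red), "range_z" (480x640 float32, m along the optical axis (not along the pixel's ray), 0 where there is no reading), "fx", "fy", "cx", "cy" (pixels), "pose" (4x4, takes a point from camera to world coordinates); the wrist camera has in their place "tool_from_camera" (4x4, takes a point from camera to tool coordinates, whose origin is the TCP and whose axes are the flange's). Camera axes: x right, y down, z forward; pixel columns grow to the right and rows downward; lengths in m; the calibration is good to about 2 mm. A picture is of the moment at which its call begins: read the wrist's pose just before it.
- arm.sign_off(): hands the job in; it is judged then, once.
Trained networks look in the newest picture that a camera, given by its name, has taken for a name from the list of things; names that differ only in an ending like _2 or _b are one class to them, and where a whole thing is asked for, a point or a joint stands for the part that bears it (a point fixed in the world has none). Each returns a list of dicts, best first, with "score" (0 to 1); they miss things now and then, are a little off and sometimes report something else, mostly with a low value. They report only what shows in the picture. A call takes as long as a camera call. They do not tell look-alikes from the thing itself.
- arm.search_frame(target, camera): "box" ([centre column, centre row, width, height] in pixels, round what is visible of it).
- arm.regions_of(target, camera): "pixels" (480x640 bool, what is visible of it) and "box" ([centre column, centre row, width, height] in pixels, round what is visible of it).
The state is a dict: "clock": time; "joint_pos": joint angles; "dq": joint speeds; "effort": joint torques, N m; "tool_pos": TCP position; "ee_rot": TCP orientation; "wrist_force": force on the tool from outside, world axes, zero at the start; "wrist_torque": the same for the moment, N m; "finger_gap": opening from 0.0 (shut) to 1.0 (fully open); "finger_force": force on a finger pad.
Only numpy, scipy, OpenCV 4.12 (cv2) and the standard library are available. Lean on these libraries where they do the work, as an engineer would, in place of code of your own. Each camera call takes 0.05 s, during which the arm holds its last target. There are 200 camera calls.

## Working session

There is one attempt and no reset: what is moved stays moved. The work goes in short steps, Python scripts to look and compute and a tool call to move; the robot and the scene stay as the last step left them, time stands still between calls to the robot, and variables do not carry over. Pictures are saved under pics/ and viewed, at most 10 in all, crops included, and the job is handed in when it is done.

Besides the shell and the picture viewer there is one more tool, called after "Request:" as name(argument=value, ...), one argument or row to a line, values as JSON. carry_out: Moves the arm, as the interface text tells. Its arguments: {"type":"object","properties":{"dp":{"type":"array","items":{"type":"array","items":{"type":"number"}}},"roll":{"type":"array","items":{"type":"number"}},"jaw":{"type":"number"}},"required":["dp","roll"]}

```bash
mkdir -p pics; cat > h.py <<'E'
import numpy as np, cv2
from plant import arm
from scipy.spatial.transform import Rotation as R
def cloud(s,o=None):
    d=s["range_z"];v,u=np.mgrid[:480,:640]
    P=np.stack([(u-s["cx"])/s["fx"]*d,(v-s["cy"])/s["fy"]*d,d],-1)
    if "pose" in s: T=s["pose"]
    else:
        B=np.eye(4);B[:3,:3]=R.from_rotvec(o["ee_rot"]).as_matrix();B[:3,3]=o["tool_pos"];T=B@s["tool_from_camera"]
    W=P@T[:3,:3].T+T[:3,3];W[d==0]=np.nan
    return W
E
python3 - <<'E'
from h import *
np.set_printoptions(precision=3,suppress=True)
o=arm.get_obs();print(o)
for c in("scene","top"):
    s=arm.snapshot(c);cv2.imwrite(f"pics/{c}0.png",s["image"]);W=cloud(s);print(c,s["pose"])
    for n in("keeper","keeper_handle","clamp","jaw","wheel","knob_grip","dish","rock","pipette_holder","steel_hook","mist_bottle","food_jar"):
        for r in arm.regions_of(n,c)[:3]:
            p=W[r["pixels"]];print(n,round(r["score"],2),np.round(r["box"]),np.nanmedian(p,0),np.nanpercentile(p,3,0),np.nanpercentile(p,97,0))
E
```

```text
{'clock': 0.0, 'joint_pos': array([-1.453,  0.313,  1.498, -0.   ,  1.331, -0.223]), 'dq': array([ 0.002,  0.001, -0.   ,  0.   , -0.001, -0.002]), 'effort': array([  0.001, -40.22 , -25.227,   0.07 ,   0.035,  -0.   ]), 'tool_pos': array([ 0.175, -0.495,  0.263]), 'ee_rot': array([-3.095, -0.533, -0.   ]), 'wrist_force': array([ 0.392, -0.357, -0.045]), 'wrist_torque': array([-0.02 , -0.009, -0.034]), 'finger_force': 0.0, 'finger_gap': 1.0018702872826217}
scene [[ 0.82   0.398 -0.411  1.076]
 [ 0.572 -0.565  0.594 -0.613]
 [ 0.004 -0.722 -0.691  0.866]
 [ 0.     0.     0.     1.   ]]
keeper 0.82 [325. 176.  51.  54.] [0.471 0.286 0.077] [0.398 0.254 0.005] [0.529 0.369 0.122]
keeper 0.81 [360. 150.  36.  30.] [0.469 0.498 0.055] [0.408 0.459 0.002] [0.51  0.552 0.086]
keeper_handle 0.85 [358. 151.  36.  29.] [0.469 0.498 0.055] [0.411 0.459 0.005] [0.51  0.544 0.086]
keeper_handle 0.77 [325. 178.  57.  48.] [0.472 0.286 0.079] [0.398 0.255 0.006] [0.529 0.369 0.121]
keeper_handle 0.73 [182. 398.  42.  63.] [ 0.653 -0.427  0.094] [ 0.628 -0.448  0.013] [ 0.666 -0.399  0.15 ]
clamp 0.
[... 2572 characters left out ...]
  24.] [ 0.761 -0.176  0.062] [ 0.736 -0.223  0.001] [ 0.797 -0.13   0.126]
pipette_holder 0.55 [388. 243.  44.  40.] [ 0.58  -0.156  0.091] [ 0.529 -0.21   0.071] [ 0.637 -0.104  0.136]
steel_hook 0.55 [487. 294.  56.  40.] [ 0.431 -0.468  0.007] [ 0.365 -0.542 -0.001] [ 0.475 -0.386  0.014]
mist_bottle 0.98 [473. 226.  29.  21.] [ 0.629 -0.404  0.101] [ 0.606 -0.43   0.019] [ 0.658 -0.388  0.152]
mist_bottle 0.16 [346. 255. 123.  78.] [ 0.559 -0.05   0.013] [ 0.465 -0.206  0.006] [0.652 0.131 0.094]
food_jar 0.81 [183. 228.  32.  22.] [0.65  0.447 0.083] [0.625 0.426 0.014] [0.678 0.48  0.09 ]
food_jar 0.7 [326. 186.  26.  28.] [0.763 0.014 0.047] [ 0.727 -0.021  0.023] [0.805 0.045 0.065]
```

View pics/top0.png

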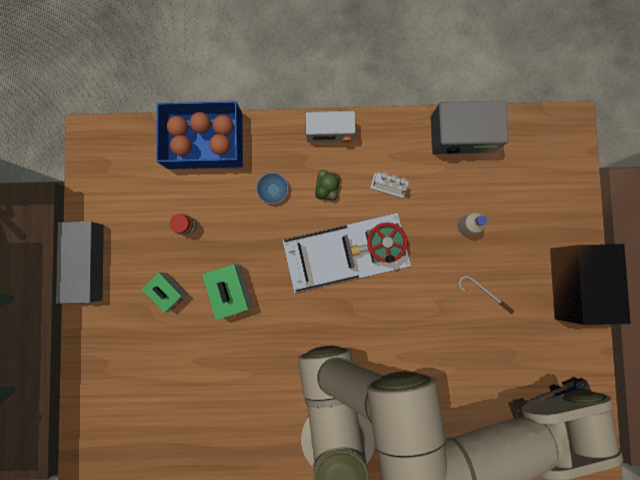

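View pics/scene0.png

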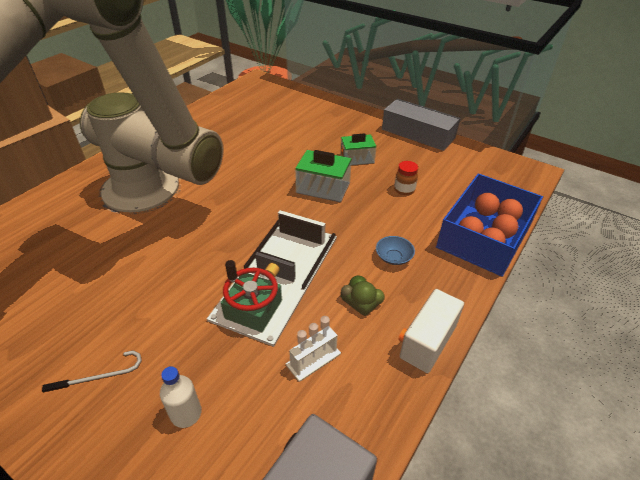

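The top view has two keepers: the large one at pixel (227,292) and a small one at (163,292). The large one's handle reaches z≈0.127, which matches the 126 mm given. The clamp is centred at about (347,253), with its wheel at (388,243). I'll confirm the large keeper in a crop and measure.

```bash
python3 - <<'E'
from h import *
np.set_printoptions(precision=4,suppress=True)
for c in("top","scene"):
    s=arm.snapshot(c);W=cloud(s);x,y,z=np.moveaxis(W,-1,0)
    if c=="top":
        cv2.imwrite("pics/crop.png",cv2.resize(s["image"][200:340,120:430],None,fx=2.5,fy=2.5,interpolation=cv2.INTER_CUBIC))
    def rect(n,m):
        p=W[m];print(c,n,len(p),p.mean(0),np.median(p[:,2]),cv2.minAreaRect((p[:,:2]*1000).astype(np.float32)))
    k=(abs(x-.45)<.12)&(abs(y-.315)<.085)
    rect("lid",k&(z>.08)&(z<.1)); rect("handle",k&(z>.115))
    b=(x>.42)&(x<.69)&(y>-.24)&(y<.16)
    rect("bed",b&(z>.006)&(z<.1)); rect("wheel",b&(z>.08)&(z<.1)&(y<-.08)); rect("knob",b&(z>.115)&(y<-.08)); rect("back",b&(z>.055)&(y>.04)); rect("jaw",b&(z>.055)&(z<.075)&(y>-.09)&(y<.02))
E
```

```text
top lid 1519 [0.45   0.3192 0.0928] 0.09283084302554911 ((450.28662109375, 321.05572509765625), (140.1861572265625, 101.76593780517578), 16.59226417541504)
top handle 131 [0.4502 0.3199 0.1263] 0.1265227167941183 ((449.7418518066406, 320.4220275878906), (59.2236213684082, 16.924335479736328), 15.107634544372559)
top bed 6477 [ 0.5571 -0.0379  0.0315] 0.013311484006906626 ((554.9229125976562, -40.11317443847656), (269.22674560546875, 399.15191650390625), 0.164051815867424)
top wheel 705 [ 0.5857 -0.1566  0.0909] 0.09089666013113074 ((582.7263793945312, -157.60040283203125), (117.8596420288086, 115.2015151977539), 89.22783660888672)
top knob 51 [ 0.5326 -0.1581  0.135 ] 0.1360349502012037 ((532.7403564453125, -158.6006622314453), (20.4554443359375, 19.09760856628418), 48.18437576293945)
top back 294 [0.529  0.1009 0.0743] 0.07587098506951062 ((527.9292602539062, 109.13298034667969), (128.46241760253906, 39.43092346191406), 10.355551719665527)
top jaw 256 [ 0.561  -0.0502  0.0657] 0.06668775835809782 ((563.7398071289062, -63.294822692871094), (99.22364807128906, 56.8345947265625), 11.39
[... 446 characters left out ...]
81817626953, 371.8072204589844), 11.457592964172363)
scene wheel 1180 [ 0.5898 -0.1638  0.0889] 0.08890343340069723 ((587.4752807617188, -161.06646728515625), (117.30584716796875, 116.73186492919922), 83.98988342285156)
scene knob 116 [ 0.5388 -0.1643  0.1298] 0.13293756244510385 ((536.0335083007812, -162.8912353515625), (20.710674285888672, 22.05259895324707), 71.7986831665039)
scene back 494 [0.5366 0.0944 0.0692] 0.07189639776074652 ((532.2169799804688, 96.58405303955078), (131.1314239501953, 24.25196647644043), 10.537720680236816)
scene jaw 395 [ 0.565  -0.0519  0.0639] 0.06519163957436747 ((564.464111328125, -57.936729431152344), (99.911865234375, 43.95457077026367), 10.310543060302734)
```

View pics/crop.png

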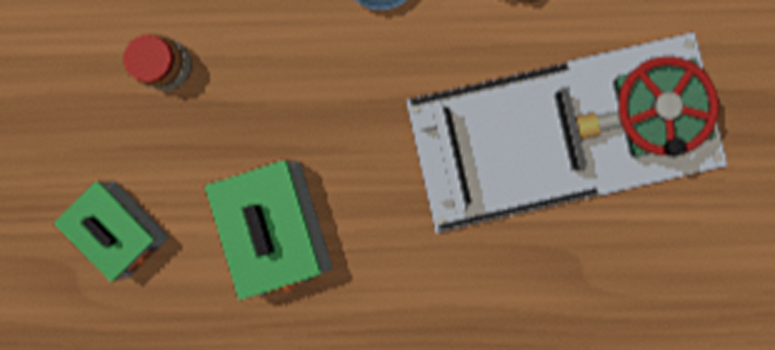

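Crop: the larger keeper is at (268,230), with its handle at about (258,230) and the orange hatch toward the robot. The small one at (105,230) is not the job. The clamp is on the right, with the knob at (676,147).

```bash
cat >> h.py <<'E'
def tgt(x,y,z,yaw,o=None):
    """dp (mm, tool axes) and roll (rad) to TCP x,y,z with tool x at world yaw (deg), pointing down"""
    o=o or arm.get_obs();M=R.from_rotvec(o["ee_rot"])
    d=M.inv().apply(np.array([x,y,z])-o["tool_pos"])*1000
    X=M.as_matrix()[:,0];cur=np.arctan2(X[1],X[0])
    r=(cur-np.radians(yaw)+np.pi)%(2*np.pi)-np.pi
    print("yaw now",np.degrees(cur).round(2),"dp",d.round(1),"roll",round(r,4))
E
python3 -c "
from h import *
tgt(.45,.32,.264,16)
print(arm.snapshot('wrist')['tool_from_camera'])"
```

```text
yaw now 19.53 dp [ 5.311e+02 -6.762e+02 -3.000e-01] roll 0.0615
[[ 3.37874872e-04 -9.57581517e-01 -2.88162322e-01  7.37086233e-02]
 [ 9.99999915e-01  3.92235651e-04 -1.30908047e-04  9.46377199e-04]
 [ 2.38382662e-04 -2.88162253e-01  9.57581568e-01 -1.22756173e-01]
 [ 0.00000000e+00  0.00000000e+00  0.00000000e+00  1.00000000e+00]]
```

Request:
carry_out(
  dp=[
    [55,-30,0],
    [110,-60,0],
    [165,-95,0],
    [215,-140,0],
    [260,-185,0],
    [300,-230,0],
    [335,-280,0],
    [370,-330,0],
    [400,-380,0],
    [430,-430,0],
  ],
  roll=[0,0,0,0.01,0.02,0.03,0.04,0.05,0.06,0.0615],
  jaw=0,
)

```text
clock: 2.7
tool_pos: [0.4371, 0.0563, 0.264]
ee_rot: [3.111, 0.437, 0.001]
wrist_force: [1.0, -0.3, 0.4]
finger_gap: 1.002
finger_force: 0.0
```

```bash
python3 -c "
from h import *
print(arm.get_obs());tgt(.45,.32,.264,16)"
```

```text
{'clock': 2.7, 'joint_pos': array([-1.38933498e-01,  1.25039546e-01,  1.73278495e+00, -3.82659209e-06,
        1.28302994e+00,  1.15244236e+00]), 'dq': array([ 1.11211879,  0.28215653, -0.31938565,  0.00223888,  0.03156753,
        1.1165921 ]), 'effort': array([ -5.91234326, -34.17481184, -22.71906316,   0.10411884,
         0.07175683,  -1.42245367]), 'tool_pos': array([0.4371083 , 0.05630795, 0.26396143]), 'ee_rot': array([3.11077720e+00, 4.37459077e-01, 1.11321438e-03]), 'wrist_force': array([ 0.98273479, -0.32555526,  0.3923036 ]), 'wrist_torque': array([-0.01644734, -0.00782077, -0.06283016]), 'finger_force': 0.0, 'finger_gap': 1.0022257874303369}
yaw now 16.01 dp [ 8.510e+01 -2.499e+02 -1.000e-01] roll 0.0002
```

Request:
carry_out(
  dp=[
    [20,-60,0],
    [40,-120,0],
    [60,-180,0],
    [80,-235,0],
    [86,-251,0],
    [86,-251,0],
    [86,-251,0],
    [86,-251,0],
    [86,-251,0],
    [86,-251,0],
  ],
  roll=[0,0,0,0,0,0,0,0,0,0],
)

```text
clock: 3.95
tool_pos: [0.4506, 0.3188, 0.2639]
ee_rot: [-3.111, -0.436, -0.0]
wrist_force: [0.2, -1.1, -0.9]
finger_gap: 1.001
finger_force: 0.0
```

```bash
python3 - <<'E'
from h import *
np.set_printoptions(precision=4,suppress=True)
o=arm.get_obs();s=arm.snapshot("wrist");cv2.imwrite("pics/w1.png",s["image"]);W=cloud(s,o);z=W[...,2]
print(o["tool_pos"])
k=np.hypot(W[...,0]-.45,W[...,1]-.32)<.09
for n,m in(("lid",k&(z>.08)&(z<.1)),("handle",k&(z>.117)&(z<.135))):
    p=W[m];print(n,len(p),p.mean(0),cv2.minAreaRect((p[:,:2]*1000).astype(np.float32)))
E
```

```text
[0.4506 0.3188 0.2639]
lid 16886 [0.4574 0.3209 0.0937] ((451.34075927734375, 319.192138671875), (140.32237243652344, 100.26039123535156), 16.594179153442383)
handle 1605 [0.4536 0.3198 0.1274] ((451.50164794921875, 319.3966979980469), (60.34213638305664, 15.76498794555664), 16.35469627380371)
```

View pics/w1.png

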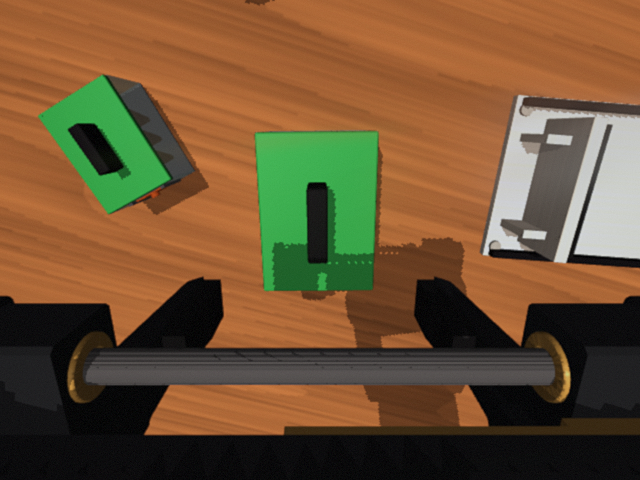

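The large keeper is centred at (317,210) with its handle at (317,223), lined up with the fingers. Descending to pinch.

Request:
carry_out(
  dp=[
    [1,0,40],
    [1,0,80],
    [1,0,110],
    [1,0,130],
    [1,0,141],
    [1,0,141],
    [1,0,141],
    [1,0,141],
    [1,0,141],
    [1,0,141],
  ],
  roll=[-0.009,-0.009,-0.009,-0.009,-0.009,-0.009,-0.009,-0.009,-0.009,-0.009],
)

```text
clock: 5.25
tool_pos: [0.4515, 0.3195, 0.1229]
ee_rot: [-3.109, -0.451, -0.0]
wrist_force: [0.4, -0.8, 0.2]
finger_gap: 0.999
finger_force: 0.0
```

Request:
carry_out(
  dp=[
    [0,0,0],
    [0,0,0],
    [0,0,0],
    [0,0,0],
    [0,0,0],
    [0,0,0],
    [0,0,0],
    [0,0,0],
    [0,0,-20],
    [0,0,-50],
  ],
  roll=[0,0,0,0,0,0,0,0,0,0],
  jaw=255,
)

```text
clock: 6.5
tool_pos: [0.4507, 0.319, 0.1719]
ee_rot: [3.108, 0.451, -0.006]
wrist_force: [-0.5, 0.4, -4.5]
finger_gap: 0.178
finger_force: 30.0
```

```bash
python3 -c "
from h import *
o=arm.get_obs();print(o['wrist_force'],o['finger_gap'],o['finger_force'],o['tool_pos']);tgt(.54,.0257,.25,10.7)"
```

```text
[-0.45810897  0.4265914  -4.53474461] 0.17830694352590692 29.99084856826812 [0.45066513 0.31902954 0.17189064]
yaw now 16.52 dp [  2.  306.7 -78. ] roll 0.1015
```

Request:
carry_out(
  dp=[
    [0,0,-40],
    [0,0,-80],
    [0,30,-80],
    [0,80,-80],
    [0,130,-80],
    [0,160,-80],
    [0,165,-80],
    [0,165,-80],
    [0,165,-80],
    [0,165,-80],
  ],
  roll=[0,0,0.05,0.1,0.1,0.1,0.1,0.1,0.1,0.1],
)

```text
clock: 7.75
tool_pos: [0.4981, 0.162, 0.2526]
ee_rot: [-3.127, -0.297, 0.0]
wrist_force: [-0.2, 0.6, -4.7]
finger_gap: 0.177
finger_force: 30.0
```

```bash
python3 - <<'E'
from h import *
np.set_printoptions(precision=4,suppress=True)
o=arm.get_obs();s=arm.snapshot("wrist");cv2.imwrite("pics/w2.png",s["image"]);W=cloud(s,o);x,y,z=np.moveaxis(W,-1,0)
print(o["tool_pos"],o["wrist_force"]);tgt(.545,.0257,.25,10.7,o)
b=(x>.42)&(x<.69)&(y>-.26)&(y<.15)
th=np.radians(10.7);c,sn=np.cos(th),np.sin(th)
for n,m in(("bed",b&(z>.007)&(z<.014)),("rails",b&(z>.018)&(z<.027)&(y>-.05)),("wheel",b&(z>.083)&(z<.1)&(y<-.08)),("knob",b&(z>.125)&(z<.15)&(y<-.08)),("back",b&(z>.06)&(z<.085)&(y>.05)),("jaw",b&(z>.06)&(z<.075)&(y>-.09)&(y<.0))):
    p=W[m]
    if len(p)<5: print(n,len(p));continue
    q=np.c_[p[:,0]*c+p[:,1]*sn,-p[:,0]*sn+p[:,1]*c]
    print(n,len(p),p.mean(0),cv2.minAreaRect((p[:,:2]*1000).astype(np.float32)),"clampaxes",np.percentile(q,[1,99],0).ravel())
E
```

```text
[0.4981 0.162  0.2526] [-0.2082  0.6212 -4.7425]
yaw now 10.86 dp [ 20.4 142.7   2.6] roll 0.0027
bed 22854 [ 0.5682 -0.0198  0.0117] ((555.97607421875, -18.935653686523438), (170.12220764160156, 323.5342712402344), 11.583185195922852) clampaxes [ 0.4627 -0.2653  0.6272  0.0297]
rails 3276 [0.5795 0.0265 0.0233] ((544.4573974609375, 36.41694641113281), (165.96949768066406, 200.34873962402344), 11.6821928024292) clampaxes [ 0.4597 -0.1601  0.6253  0.0322]
wheel 0
knob 0
back 524 [0.586  0.1111 0.0759] ((586.6275634765625, 109.504638671875), (16.99396324157715, 18.551095962524414), 10.798548698425293) clampaxes [ 0.5883 -0.0104  0.6052  0.0076]
jaw 3228 [ 0.5637 -0.0453  0.0678] ((563.8818359375, -57.82474899291992), (99.19389343261719, 44.18265914916992), 12.025315284729004) clampaxes [ 0.4955 -0.1804  0.5918 -0.1396]
```

View pics/w2.png

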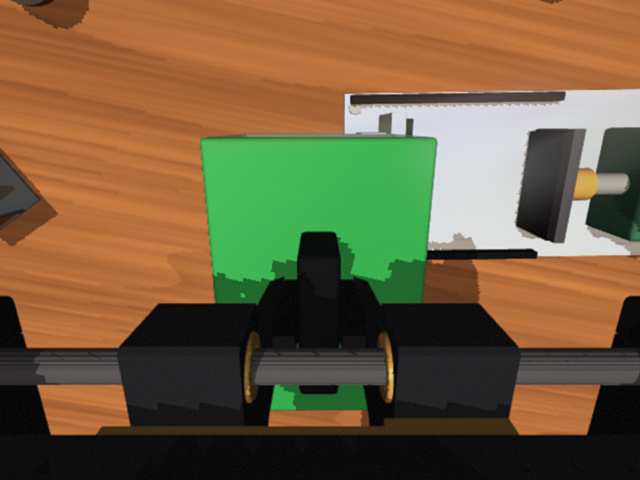

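View: keeper held square with its lid at (320,220). The bed and rails run right from (345,95), and the jaw is at (550,185). Clamp yaw comes out at about 11.6°, bay at (0.546, 0.028).

```bash
python3 -c "
from h import *
tgt(.5463,.0279,.2526,11.65)"
```

```text
yaw now 10.85 dp [2.210e+01 1.406e+02 1.000e-01] roll -0.014
```

Request:
carry_out(
  dp=[
    [5,45,0],
    [12,90,0],
    [20,130,0],
    [22,140.5,0],
    [22,140.5,0],
    [22,140.5,0],
    [22,140.5,20],
    [22,140.5,45],
    [22,140.5,60],
    [22,140.5,60],
  ],
  roll=[-0.014,-0.014,-0.014,-0.014,-0.014,-0.014,-0.014,-0.014,-0.014,-0.014],
)

```text
clock: 9.05
tool_pos: [0.5459, 0.0279, 0.1921]
ee_rot: [-3.125, -0.318, 0.003]
wrist_force: [0.8, -0.6, -4.1]
finger_gap: 0.177
finger_force: 30.0
```

```bash
python3 - <<'E'
from h import *
np.set_printoptions(precision=4,suppress=True)
o=arm.get_obs();tgt(.5463,.0279,.134,11.65,o)
th=np.radians(11.65);c,sn=np.cos(th),np.sin(th)
im=[]
for cam in("wrist","top","scene"):
    s=arm.snapshot(cam);W=cloud(s,o);x,y,z=np.moveaxis(W,-1,0)
    U=x*c+y*sn-.5407;V=-x*sn+y*c+.084
    b=(abs(U)<.12)&(abs(V)<.1)
    for n,m in(("lid",b&(z>.14)&(z<.17)&(abs(V)<.06)),("bed",b&(z>.006)&(z<.014)),("railL",b&(z>.018)&(z<.027)&(U>.06)),("railR",b&(z>.018)&(z<.027)&(U<-.06)),("back",b&(z>.04)&(z<.085)&(V>.055)&(abs(U)<.05)),("jaw",b&(z>.03)&(z<.08)&(V<-.045)&(abs(U)<.04))):
        if m.sum()>10: print(cam,n,m.sum(),"u",np.percentile(U[m],[1,50,99])*1000,"v",np.percentile(V[m],[1,50,99])*1000,"z",np.median(z[m]))
    if cam=="scene": cv2.imwrite("pics/s2.png",cv2.resize(s["image"][180:340,180:400],None,fx=3,fy=3))
E
```

```text
yaw now 11.64 dp [ 0.5  0.2 58.1] roll -0.0003
wrist lid 34630 u [-66.914   38.1397  69.4501] v [-48.3653  -0.1076  48.6313] z 0.1631224662970093
wrist bed 2753 u [52.9015 71.773  84.27  ] v [-99.6198  -5.9792  98.6597] z 0.011719401642786342
wrist railL 2651 u [74.8583 78.6139 82.3696] v [-87.8669   5.2924  98.0443] z 0.02364536334459838
wrist back 1157 u [-49.2312   2.8213  48.7779] v [77.3744 80.4043 99.7496] z 0.07712821210346374
wrist jaw 1065 u [-37.2773   3.472   37.8824] v [-99.822  -89.3844 -79.164 ] z 0.061166655570623396
top lid 342 u [-70.5947 -51.9869  68.145 ] v [-45.9668  10.6318  51.043 ] z 0.16327262806329146
top bed 279 u [-111.3067  -34.5698  117.0791] v [-99.5102 -77.2234  97.8241] z 0.009836907185014399
top railL 38 u [65.9994 76.9256 81.2642] v [-85.1723 -60.8197  98.2465] z 0.021763325813052292
top railR 38 u [-84.2906 -80.5314 -76.7216] v [-86.6698 -62.0353  -2.5893] z 0.022669021071769935
top back 43 u [-49.6871 -39.5842 -24.9088] v [65.5123 71.9878 82.1163] z 0.07577352244478108
scene lid 1543 u [-65.8192  27.5445  71.3433] v [-52.5512 -29.5784  46.5867] z 0.1614023283737318
scene bed 1121 u [-75.0553  49.3708  85.1428] v [-98.4234 -17.456   91.3932] z 0.009320389841657173
scene railL 203 u [61.0622 79.8039 83.9379] v [-88.9524  -0.897   95.9103] z 0.021309358419181024
scene railR 92 u [-83.7589 -77.7366 -72.535 ] v [-90.7217 -54.4987  -9.7147] z 0.02048240001674556
scene jaw 535 u [-39.1697   4.0788  39.3764] v [-98.3442 -80.9231 -48.0633] z 0.06356155798268837
```

View pics/s2.png

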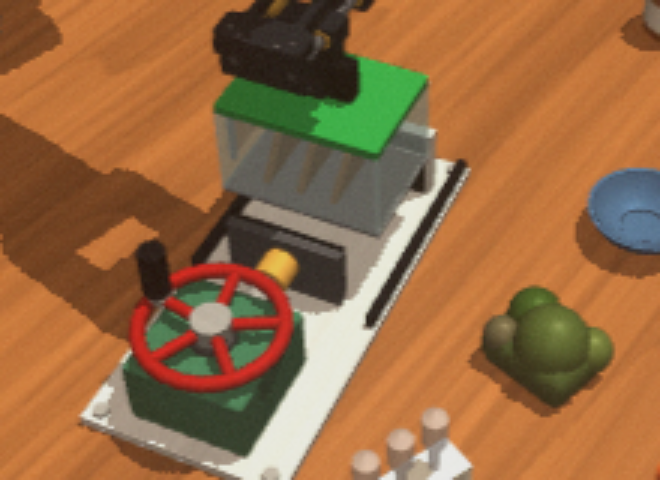

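The keeper hangs over the bay, its lid at (320,110) in the crop, centred between the rails with clearance to jaw (285,260) and backstop. Lowering.

Request:
carry_out(
  dp=[
    [0.5,0,15],
    [0.5,0,30],
    [0.5,0,42],
    [0.5,0,50],
    [0.5,0,54],
    [0.5,0,57],
    [0.5,0,58.5],
    [0.5,0,59],
    [0.5,0,59],
    [0.5,0,59],
  ],
  roll=[0,0,0,0,0,0,0,0,0,0],
)

```text
clock: 10.45
tool_pos: [0.5468, 0.0274, 0.1339]
ee_rot: [3.125, 0.317, 0.0]
wrist_force: [-0.1, 0.2, -4.9]
finger_gap: 0.176
finger_force: 30.0
```

Request:
carry_out(
  dp=[
    [0,0,0.5],
    [0,0,1],
    [0,0,1.5],
    [0,0,2],
    [0,0,2],
    [0,0,2],
    [0,0,2],
    [0,0,2],
    [0,0,2],
    [0,0,2],
  ],
  roll=[0,0,0,0,0,0,0,0,0,0],
)

```text
clock: 11.7
tool_pos: [0.5468, 0.0275, 0.1327]
ee_rot: [3.125, 0.317, 0.001]
wrist_force: [-4.6, 1.1, 6.5]
finger_gap: 0.176
finger_force: 30.0
```

Request:
carry_out(
  dp=[
    [0,0,0],
    [0,0,0],
    [0,0,0],
    [0,0,0],
    [0,0,0],
    [0,0,-10],
    [0,0,-40],
    [0,0,-80],
    [0,0,-110],
    [0,0,-110],
  ],
  roll=[0,0,0,0,0,0,0,0,0,0],
  jaw=0,
)

```text
clock: 12.95
tool_pos: [0.5475, 0.0274, 0.2443]
ee_rot: [3.124, 0.317, 0.008]
wrist_force: [-1.1, -0.0, 0.2]
finger_gap: 1.0
finger_force: 0.0
```

```bash
python3 - <<'E'
from h import *
np.set_printoptions(precision=4,suppress=True)
o=arm.get_obs();print(o["joint_pos"],o["tool_pos"],o["wrist_force"])
th=np.radians(11.65);c,sn=np.cos(th),np.sin(th)
s=arm.snapshot("wrist");W=cloud(s,o);x,y,z=np.moveaxis(W,-1,0)
U=x*c+y*sn-.5407;V=-x*sn+y*c+.084
b=(abs(U)<.12)
for n,m in(("lid",b&(z>.094)&(z<.11)&(abs(V)<.07)),("handle",b&(z>.128)&(z<.145)&(abs(V)<.05)),("wheel",b&(z>.083)&(z<.1)&(V<-.12)&(V>-.26)),("knob",b&(z>.128)&(z<.145)&(V<-.1)&(V>-.26)),("back",b&(z>.07)&(z<.085)&(V>.055)&(abs(U)<.05)),("jaw",b&(z>.055)&(z<.08)&(V<-.045)&(V>-.1)&(abs(U)<.04))):
    if m.sum()>10:
        p=W[m];print(n,m.sum(),p.mean(0),"u",np.percentile(U[m],[1,50,99])*1000,"v",np.percentile(V[m],[1,50,99])*1000,cv2.minAreaRect((p[:,:2]*1000).astype(np.float32)))
tgt(.534,-.160,.245,11.65,o)
E
```

```text
[-0.1638  0.3765  1.4608  0.      1.2994  1.2046] [0.5475 0.0274 0.2443] [-1.101  -0.0064  0.2441]
lid 20254 [0.5537 0.0279 0.1037] u [-67.1296  11.5986  69.4994] v [-49.2889  -0.6273  48.2447] ((547.0945434570312, 26.464557647705078), (139.57823181152344, 100.16141510009766), 11.691703796386719)
handle 1972 [0.5492 0.0269 0.1374] u [-28.1547   3.2383  30.4219] v [-8.3187 -0.6546  7.2984] ((547.2333984375, 26.591388702392578), (60.01103973388672, 15.73029613494873), 11.974563598632812)
wheel 9977 [ 0.5902 -0.1565  0.0914] u [-50.4088   4.7626  57.3582] v [-243.7985 -185.1771 -131.6782] ((586.5191650390625, -157.4204559326172), (115.73922729492188, 117.83736419677734), 18.300325393676758)
knob 400 [ 0.5412 -0.1565  0.1349] u [-48.5647 -42.0883 -38.2699] v [-189.8636 -177.8353 -170.9173] ((540.9776611328125, -157.91162109375), (9.17326831817627, 20.180030822753906), 24.489967346191406)
back 2626 [0.5343 0.0976 0.0768] u [-48.8979   3.4233  48.9217] v [63.2274 71.4871 81.0479] ((531.9498901367188, 97.64327239990234), (99.8684310913086, 18.657451629638672), 11.557404518127441)
jaw 2415 [ 0.5633 -0.0474  0.0671] u [-38.8619   1.8459  39.1875] v [-98.9849 -74.3186 -65.592 ] ((563.1926879882812, -54.037025451660156), (79.97197723388672, 34.481380462646484), 11.537156105041504)
yaw now 11.6 dp [-50.8 180.9  -0.6] roll -0.001
```

Keeper is flat in the bay (lid z uniform, rails clear). Slack is about 28 mm, so roughly 3.5 rad. Now above the knob.

Request:
carry_out(
  dp=[
    [-15,45,0],
    [-30,95,0],
    [-45,145,0],
    [-51,181,0],
    [-51,181,0],
    [-51,181,0],
    [-51,181,0],
    [-51,181,0],
    [-51,181,0],
    [-51,181,0],
  ],
  roll=[0,0,0,0,0,0,0,0,0,0],
)

```text
clock: 14.25
tool_pos: [0.5332, -0.1599, 0.2418]
ee_rot: [3.125, 0.318, 0.0]
wrist_force: [-0.3, -0.3, -0.3]
finger_gap: 1.004
finger_force: 0.0
```

```bash
python3 - <<'E'
from h import *
np.set_printoptions(precision=4,suppress=True)
o=arm.get_obs();print(o["joint_pos"],o["tool_pos"],o["wrist_force"])
s=arm.snapshot("wrist");cv2.imwrite("pics/w3.png",s["image"]);W=cloud(s,o);x,y,z=np.moveaxis(W,-1,0)
d=np.hypot(x-.585,y+.159)
from scipy.optimize import least_squares
hsv=cv2.cvtColor(s["image"],cv2.COLOR_BGR2HSV);red=((hsv[...,0]<8)|(hsv[...,0]>172))&(hsv[...,1]>150)
m=red&(d<.07)&(d>.04)&(z>.08)&(z<.1);p=W[m]
r=least_squares(lambda q:np.hypot(p[:,0]-q[0],p[:,1]-q[1])-q[2],[.585,-.159,.055],loss="soft_l1",f_scale=.002);print("rim",len(p),r.x)
m=red&(z>.08)&(z<.1)&(d<.08);print(cv2.minAreaRect((W[m][:,:2]*1000).astype(np.float32)),cv2.minEnclosingCircle((W[m][:,:2]*1000).astype(np.float32)))
m=(d<.012)&(z>.08);print("hub",m.sum(),W[m].mean(0) if m.any() else 0,z[m].max())
m=(z>.13)&(z<.145)&(d<.08);p=W[m];print("knob",len(p),p.mean(0),cv2.minEnclosingCircle((p[:,:2]*1000).astype(np.float32)))
E
```

```text
[-0.5019  0.3994  1.4344  0.      1.3077  0.8663] [ 0.5332 -0.1599  0.2418] [-0.3085 -0.3375 -0.3478]
rim 6720 [ 0.5852 -0.1591  0.0524]
((586.0040283203125, -159.3975372314453), (115.442138671875, 118.10267639160156), 2.8764748573303223) ((584.692138671875, -159.5029754638672), 59.46200180053711)
hub 820 [ 0.5851 -0.1589  0.0958] 0.09808157080220176
knob 815 [ 0.5362 -0.1609  0.1372] ((535.2054443359375, -161.1161651611328), 10.926139831542969)
```

View pics/w3.png

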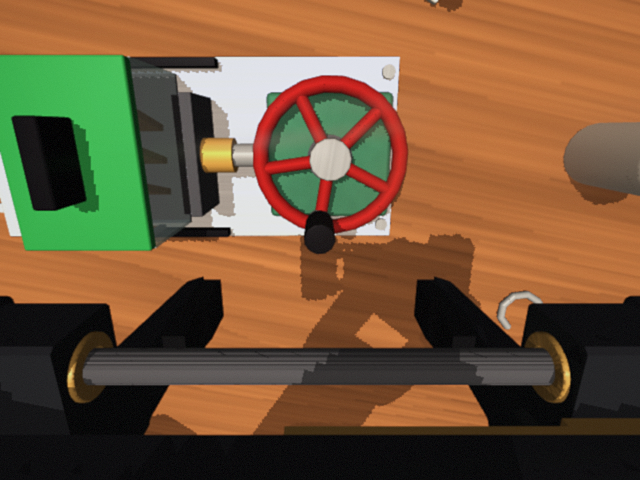

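The wheel is at (330,157) and the knob at (320,235), all in agreement: hub (0.5851, −0.1592), knob 50 mm toward the robot. Descending and gripping.

Request:
carry_out(
  dp=[
    [1.7,1.6,35],
    [1.7,1.6,70],
    [1.7,1.6,95],
    [1.7,1.6,110],
    [1.7,1.6,116],
    [1.7,1.6,116],
    [1.7,1.6,116],
    [1.7,1.6,116],
    [1.7,1.6,116],
    [1.7,1.6,116],
  ],
  roll=[0,0,0,0,0,0,0,0,0,0],
)

```text
clock: 15.55
tool_pos: [0.5352, -0.1614, 0.1258]
ee_rot: [3.125, 0.317, 0.0]
wrist_force: [-0.4, 0.2, -0.3]
finger_gap: 0.998
finger_force: 0.0
```

Request:
carry_out(
  dp=[
    [0,0,0],
    [0,0,0],
    [0,0,0],
    [0,0,0],
    [0,0,0],
    [0,0,0],
    [0,0,0],
    [0,0,0],
    [0,0,0],
    [0,0,0],
  ],
  roll=[0,0,0,0,0,0,0,0,0,0],
  jaw=255,
)

```text
clock: 16.8
tool_pos: [0.535, -0.1608, 0.1257]
ee_rot: [-3.125, -0.317, 0.001]
wrist_force: [-1.5, 4.9, 0.7]
finger_gap: 0.238
finger_force: 30.0
```

```bash
cat > wind.py <<'E'
import sys
from h import *
# absolute winding table: knob start at TCP c0; tool axes fixed. angles from start, clockwise
H=np.array([.5851,-.1592]);K=np.array([.5352,-.1611])
th=np.radians(11.65);ax=np.array([[np.cos(th),np.sin(th)],[np.sin(th),-np.cos(th)]])
def pt(a):
    c,s=np.cos(-a),np.sin(-a);return H+np.array([[c,-s],[s,c]])@(K-H)
def rows(a0,a1): return [[float(v) for v in np.round(ax@(pt(a)-pt(a0))*1000,1)]+[0] for a in np.linspace(a0,a1,11)[1:]]
def push():
    o=arm.get_obs();r=o["tool_pos"][:2]-H;n=r/np.hypot(*r);t=np.array([n[1],-n[0]])
    ang=(np.arctan2(*(K-H)[::-1])-np.arctan2(*r[::-1]))%(2*np.pi)
    f=-o["wrist_force"][:2];print("t",round(o["clock"],2),"ang",ang.round(3),"r",np.hypot(*r).round(4),"push",(f@t).round(2),"radial",(f@n).round(2),"fz",o["wrist_force"][2].round(1),"z",o["tool_pos"][2].round(4))
if __name__=="__main__":
    push();a=[float(v) for v in sys.argv[1:]]
    for p,q in zip(a,a[1:]): print(p,q,rows(p,q))
E
python3 wind.py 0 .4 .8 1.2 1.6 2 2.2 2.4 2.6 2.8
```

```text
t 16.8 ang 0.005 r 0.0501 push -4.92 radial -1.3 fz 0.7 z 0.1257
0.0 0.4 [[0.4, -2.0, 0], [0.8, -3.9, 0], [1.3, -5.8, 0], [1.9, -7.7, 0], [2.6, -9.6, 0], [3.4, -11.5, 0], [4.2, -13.3, 0], [5.1, -15.1, 0], [6.1, -16.8, 0], [7.1, -18.5, 0]]
0.4 0.8 [[1.1, -1.7, 0], [2.3, -3.3, 0], [3.5, -4.9, 0], [4.8, -6.4, 0], [6.2, -7.8, 0], [7.6, -9.3, 0], [9.0, -10.6, 0], [10.6, -11.9, 0], [12.1, -13.1, 0], [13.7, -14.3, 0]]
0.8 1.2 [[1.7, -1.1, 0], [3.4, -2.1, 0], [5.1, -3.1, 0], [6.9, -4.0, 0], [8.7, -4.8, 0], [10.6, -5.6, 0], [12.5, -6.3, 0], [14.4, -6.9, 0], [16.3, -7.4, 0], [18.2, -7.8, 0]]
1.2 1.6 [[2.0, -0.4, 0], [3.9, -0.7, 0], [5.9, -0.9, 0], [7.9, -1.0, 0], [9.9, -1.1, 0], [11.9, -1.0, 0], [13.9, -0.9, 0], [15.9, -0.7, 0], [17.9, -0.5, 0], [19.8, -0.1, 0]]
1.6 2.0 [[2.0, 0.4, 0], [3.9, 0.9, 0], [5.8, 1.5, 0], [7.7, 2.2, 0], [9.5, 2.9, 0], [11.4, 3.7, 0], [13.2, 4.6, 0], [14.9, 5.5, 0], [16.6, 6.5, 0], [18.3, 7.6, 0]]
2.0 2.2 [[0.8, 0.6, 0], [1.6, 1.2, 0], [2.4, 1.8, 0], [3.2, 2.4, 0], [4.0, 3.0, 0], [4.8, 3.6, 0], [5.5, 4.3, 0], [6.2, 5.0, 0], [7.0, 5.7, 0], [7.7, 6.4, 0]]
2.2 2.4 [[0.7, 0.7, 0], [1.4, 1.5, 0], [2.0, 2.2, 0], [2.7, 3.0, 0], [3.3, 3.7, 0], [3.9, 4.5, 0], [4.5, 5.3, 0], [5.1, 6.1, 0], [5.7, 6.9, 0], [6.2, 7.8, 0]]
2.4 2.6 [[0.5, 0.8, 0], [1.1, 1.7, 0], [1.6, 2.6, 0], [2.0, 3.4, 0], [2.5, 4.3, 0], [3.0, 5.2, 0], [3.4, 6.1, 0], [3.8, 7.0, 0], [4.2, 7.9, 0], [4.6, 8.9, 0]]
2.6 2.8 [[0.4, 0.9, 0], [0.7, 1.9, 0], [1.0, 2.8, 0], [1.3, 3.8, 0], [1.6, 4.7, 0], [1.9, 5.7, 0], [2.1, 6.7, 0], [2.3, 7.6, 0], [2.5, 8.6, 0], [2.7, 9.6, 0]]
```

Request:
carry_out(
  dp=[
    [0.4,-2.0,0],
    [0.8,-3.9,0],
    [1.3,-5.8,0],
    [1.9,-7.7,0],
    [2.6,-9.6,0],
    [3.4,-11.5,0],
    [4.2,-13.3,0],
    [5.1,-15.1,0],
    [6.1,-16.8,0],
    [7.1,-18.5,0],
  ],
  roll=[0,0,0,0,0,0,0,0,0,0],
)

```text
clock: 18.05
tool_pos: [0.5374, -0.1433, 0.1257]
ee_rot: [3.123, 0.317, -0.005]
wrist_force: [-8.5, -6.8, 2.5]
finger_gap: 0.241
finger_force: 30.0
```

```bash
python3 wind.py
```

```text
t 18.05 ang 0.36 r 0.0503 push 9.14 radial -5.9 fz 2.5 z 0.1257
```

Request:
carry_out(
  dp=[
    [1.1,-1.7,0],
    [2.3,-3.3,0],
    [3.5,-4.9,0],
    [4.8,-6.4,0],
    [6.2,-7.8,0],
    [7.6,-9.3,0],
    [9.0,-10.6,0],
    [10.6,-11.9,0],
    [12.1,-13.1,0],
    [13.7,-14.3,0],
  ],
  roll=[0,0,0,0,0,0,0,0,0,0],
)

```text
clock: 19.3
tool_pos: [0.5474, -0.1256, 0.1256]
ee_rot: [3.125, 0.317, -0.007]
wrist_force: [-12.3, -1.3, 7.0]
finger_gap: 0.241
finger_force: 30.0
```

```bash
python3 wind.py
```

```text
t 19.3 ang 0.766 r 0.0505 push 9.2 radial -8.32 fz 7.0 z 0.1256
```

Request:
carry_out(
  dp=[
    [1.7,-1.1,0],
    [3.4,-2.1,0],
    [5.1,-3.1,0],
    [6.9,-4.0,0],
    [8.7,-4.8,0],
    [10.6,-5.6,0],
    [12.5,-6.3,0],
    [14.4,-6.9,0],
    [16.3,-7.4,0],
    [18.2,-7.8,0],
  ],
  roll=[0,0,0,0,0,0,0,0,0,0],
)

```text
clock: 20.55
tool_pos: [0.5636, -0.1133, 0.1256]
ee_rot: [-3.124, -0.317, 0.008]
wrist_force: [-12.6, 3.7, 8.1]
finger_gap: 0.235
finger_force: 30.0
```

```bash
python3 wind.py
```

```text
t 20.55 ang 1.171 r 0.0507 push 9.8 radial -8.7 fz 8.1 z 0.1256
```

Request:
carry_out(
  dp=[
    [2.0,-0.4,0],
    [3.9,-0.7,0],
    [5.9,-0.9,0],
    [7.9,-1.0,0],
    [9.9,-1.1,0],
    [11.9,-1.0,0],
    [13.9,-0.9,0],
    [15.9,-0.7,0],
    [17.9,-0.5,0],
    [19.8,-0.1,0],
  ],
  roll=[0,0,0,0,0,0,0,0,0,0],
)

```text
clock: 21.8
tool_pos: [0.5834, -0.1085, 0.1256]
ee_rot: [-3.123, -0.318, 0.006]
wrist_force: [-9.9, 8.1, 6.7]
finger_gap: 0.239
finger_force: 30.0
```

```bash
python3 wind.py
```

```text
t 21.8 ang 1.575 r 0.0508 push 9.6 radial -8.39 fz 6.7 z 0.1256
```

Request:
carry_out(
  dp=[
    [2.0,0.4,0],
    [3.9,0.9,0],
    [5.8,1.5,0],
    [7.7,2.2,0],
    [9.5,2.9,0],
    [11.4,3.7,0],
    [13.2,4.6,0],
    [14.9,5.5,0],
    [16.6,6.5,0],
    [18.3,7.6,0],
  ],
  roll=[0,0,0,0,0,0,0,0,0,0],
)

```text
clock: 23.05
tool_pos: [0.6033, -0.1119, 0.1256]
ee_rot: [-3.122, -0.318, 0.004]
wrist_force: [-6.6, 10.4, 4.4]
finger_gap: 0.241
finger_force: 30.0
```

```bash
python3 wind.py
```

```text
t 23.05 ang 1.975 r 0.0507 push 9.86 radial -7.4 fz 4.4 z 0.1256
```

Request:
carry_out(
  dp=[
    [0.8,0.6,0],
    [1.6,1.2,0],
    [2.4,1.8,0],
    [3.2,2.4,0],
    [4.0,3.0,0],
    [4.8,3.6,0],
    [5.5,4.3,0],
    [6.2,5.0,0],
    [7.0,5.7,0],
    [7.7,6.4,0],
  ],
  roll=[0,0,0,0,0,0,0,0,0,0],
)

```text
clock: 24.3
tool_pos: [0.6123, -0.1165, 0.1257]
ee_rot: [-3.122, -0.318, 0.003]
wrist_force: [-4.6, 10.2, 4.8]
finger_gap: 0.235
finger_force: 30.0
```

```bash
python3 wind.py
```

```text
t 24.3 ang 2.177 r 0.0506 push 9.36 radial -6.12 fz 4.8 z 0.1257
```

Request:
carry_out(
  dp=[
    [0.7,0.7,0],
    [1.4,1.5,0],
    [2.0,2.2,0],
    [2.7,3.0,0],
    [3.3,3.7,0],
    [3.9,4.5,0],
    [4.5,5.3,0],
    [5.1,6.1,0],
    [5.7,6.9,0],
    [6.2,7.8,0],
  ],
  roll=[0,0,0,0,0,0,0,0,0,0],
)

```text
clock: 25.55
tool_pos: [0.6202, -0.1229, 0.1257]
ee_rot: [-3.123, -0.318, 0.002]
wrist_force: [-3.0, 9.6, 2.9]
finger_gap: 0.238
finger_force: 30.0
```

```bash
python3 wind.py
```

```text
t 25.55 ang 2.377 r 0.0505 push 8.83 radial -4.79 fz 2.9 z 0.1257
```

Request:
carry_out(
  dp=[
    [0.5,0.8,0],
    [1.1,1.7,0],
    [1.6,2.6,0],
    [2.0,3.4,0],
    [2.5,4.3,0],
    [3.0,5.2,0],
    [3.4,6.1,0],
    [3.8,7.0,0],
    [4.2,7.9,0],
    [4.6,8.9,0],
  ],
  roll=[0,0,0,0,0,0,0,0,0,0],
)

```text
clock: 26.8
tool_pos: [0.6266, -0.1307, 0.1257]
ee_rot: [-3.123, -0.318, 0.001]
wrist_force: [-3.6, 10.1, 2.8]
finger_gap: 0.238
finger_force: 30.0
```

```bash
python3 wind.py 2.6 2.8 3 3.2 3.4 3.55 3.7 3.85 4
```

```text
t 26.8 ang 2.578 r 0.0503 push 10.34 radial -2.71 fz 2.8 z 0.1257
2.6 2.8 [[0.4, 0.9, 0], [0.7, 1.9, 0], [1.0, 2.8, 0], [1.3, 3.8, 0], [1.6, 4.7, 0], [1.9, 5.7, 0], [2.1, 6.7, 0], [2.3, 7.6, 0], [2.5, 8.6, 0], [2.7, 9.6, 0]]
2.8 3.0 [[0.2, 1.0, 0], [0.3, 2.0, 0], [0.4, 3.0, 0], [0.5, 4.0, 0], [0.6, 5.0, 0], [0.7, 5.9, 0], [0.7, 6.9, 0], [0.8, 7.9, 0], [0.8, 8.9, 0], [0.8, 9.9, 0]]
3.0 3.2 [[-0.0, 1.0, 0], [-0.1, 2.0, 0], [-0.2, 3.0, 0], [-0.3, 4.0, 0], [-0.4, 5.0, 0], [-0.5, 6.0, 0], [-0.7, 7.0, 0], [-0.8, 7.9, 0], [-1.0, 8.9, 0], [-1.2, 9.9, 0]]
3.2 3.4 [[-0.2, 1.0, 0], [-0.5, 1.9, 0], [-0.8, 2.9, 0], [-1.0, 3.9, 0], [-1.3, 4.8, 0], [-1.7, 5.7, 0], [-2.0, 6.7, 0], [-2.4, 7.6, 0], [-2.8, 8.5, 0], [-3.2, 9.5, 0]]
3.4 3.55 [[-0.3, 0.7, 0], [-0.6, 1.4, 0], [-1.0, 2.0, 0], [-1.3, 2.7, 0], [-1.7, 3.4, 0], [-2.0, 4.0, 0], [-2.4, 4.7, 0], [-2.8, 5.3, 0], [-3.2, 5.9, 0], [-3.6, 6.6, 0]]
3.55 3.7 [[-0.4, 0.6, 0], [-0.8, 1.2, 0], [-1.3, 1.9, 0], [-1.7, 2.5, 0], [-2.1, 3.1, 0], [-2.6, 3.7, 0], [-3.1, 4.2, 0], [-3.5, 4.8, 0], [-4.0, 5.4, 0], [-4.5, 6.0, 0]]
3.7 3.85 [[-0.5, 0.6, 0], [-1.0, 1.1, 0], [-1.5, 1.6, 0], [-2.1, 2.2, 0], [-2.6, 2.7, 0], [-3.1, 3.2, 0], [-3.7, 3.7, 0], [-4.2, 4.2, 0], [-4.8, 4.7, 0], [-5.4, 5.2, 0]]
3.85 4.0 [[-0.6, 0.5, 0], [-1.2, 0.9, 0], [-1.8, 1.4, 0], [-2.4, 1.9, 0], [-3.0, 2.3, 0], [-3.6, 2.7, 0], [-4.2, 3.1, 0], [-4.8, 3.6, 0], [-5.4, 4.0, 0], [-6.1, 4.4, 0]]
```

Request:
carry_out(
  dp=[
    [0.4,0.9,0],
    [0.7,1.9,0],
    [1.0,2.8,0],
    [1.3,3.8,0],
    [1.6,4.7,0],
    [1.9,5.7,0],
    [2.1,6.7,0],
    [2.3,7.6,0],
    [2.5,8.6,0],
    [2.7,9.6,0],
  ],
  roll=[0,0,0,0,0,0,0,0,0,0],
)

```text
clock: 28.05
tool_pos: [0.6313, -0.1396, 0.1257]
ee_rot: [-3.123, -0.318, 0.001]
wrist_force: [-2.0, 9.1, 3.8]
finger_gap: 0.24
finger_force: 30.0
```

```bash
python3 wind.py
```

```text
t 28.05 ang 2.778 r 0.0502 push 9.12 radial -1.75 fz 3.8 z 0.1257
```

Request:
carry_out(
  dp=[
    [0.2,1.0,0],
    [0.3,2.0,0],
    [0.4,3.0,0],
    [0.5,4.0,0],
    [0.6,5.0,0],
    [0.7,5.9,0],
    [0.7,6.9,0],
    [0.8,7.9,0],
    [0.8,8.9,0],
    [0.8,9.9,0],
  ],
  roll=[0,0,0,0,0,0,0,0,0,0],
)

```text
clock: 29.3
tool_pos: [0.6341, -0.1491, 0.1257]
ee_rot: [-3.123, -0.318, 0.001]
wrist_force: [-2.6, 9.1, 2.8]
finger_gap: 0.238
finger_force: 30.0
```

```bash
python3 wind.py
```

```text
t 29.3 ang 2.977 r 0.05 push 9.48 radial 0.75 fz 2.8 z 0.1257
```

Request:
carry_out(
  dp=[
    [0,1.0,0],
    [-0.1,2.0,0],
    [-0.2,3.0,0],
    [-0.3,4.0,0],
    [-0.4,5.0,0],
    [-0.5,6.0,0],
    [-0.7,7.0,0],
    [-0.8,7.9,0],
    [-1.0,8.9,0],
    [-1.2,9.9,0],
  ],
  roll=[0,0,0,0,0,0,0,0,0,0],
)

```text
clock: 30.55
tool_pos: [0.635, -0.159, 0.1257]
ee_rot: [-3.123, -0.318, 0.0]
wrist_force: [-1.6, 10.1, 2.7]
finger_gap: 0.241
finger_force: 30.0
```

```bash
python3 wind.py 3.2 3.35 3.5 3.65
```

```text
t 30.55 ang 3.176 r 0.0499 push 10.1 radial 1.57 fz 2.7 z 0.1257
3.2 3.35 [[-0.2, 0.7, 0], [-0.4, 1.5, 0], [-0.5, 2.2, 0], [-0.8, 2.9, 0], [-1.0, 3.6, 0], [-1.2, 4.3, 0], [-1.4, 5.0, 0], [-1.7, 5.7, 0], [-1.9, 6.5, 0], [-2.2, 7.2, 0]]
3.35 3.5 [[-0.3, 0.7, 0], [-0.6, 1.4, 0], [-0.9, 2.1, 0], [-1.2, 2.8, 0], [-1.5, 3.4, 0], [-1.8, 4.1, 0], [-2.2, 4.8, 0], [-2.5, 5.4, 0], [-2.9, 6.1, 0], [-3.2, 6.7, 0]]
3.5 3.65 [[-0.4, 0.6, 0], [-0.8, 1.3, 0], [-1.2, 1.9, 0], [-1.6, 2.5, 0], [-2.0, 3.2, 0], [-2.4, 3.8, 0], [-2.9, 4.4, 0], [-3.3, 5.0, 0], [-3.8, 5.6, 0], [-4.2, 6.2, 0]]
```

Request:
carry_out(
  dp=[
    [-0.2,0.7,0],
    [-0.4,1.5,0],
    [-0.5,2.2,0],
    [-0.8,2.9,0],
    [-1.0,3.6,0],
    [-1.2,4.3,0],
    [-1.4,5.0,0],
    [-1.7,5.7,0],
    [-1.9,6.5,0],
    [-2.2,7.2,0],
  ],
  roll=[0,0,0,0,0,0,0,0,0,0],
)

```text
clock: 31.8
tool_pos: [0.6343, -0.1665, 0.1257]
ee_rot: [-3.123, -0.318, 0.0]
wrist_force: [-1.6, 9.9, 4.0]
finger_gap: 0.238
finger_force: 30.0
```

```bash
python3 wind.py
```

```text
t 31.8 ang 3.326 r 0.0498 push 9.61 radial 3.03 fz 4.0 z 0.1257
```

Request:
carry_out(
  dp=[
    [-0.3,0.7,0],
    [-0.6,1.4,0],
    [-0.9,2.1,0],
    [-1.2,2.8,0],
    [-1.5,3.4,0],
    [-1.8,4.1,0],
    [-2.2,4.8,0],
    [-2.5,5.4,0],
    [-2.9,6.1,0],
    [-3.2,6.7,0],
  ],
  roll=[0,0,0,0,0,0,0,0,0,0],
)

```text
clock: 33.05
tool_pos: [0.6326, -0.1736, 0.1257]
ee_rot: [-3.123, -0.318, -0.0]
wrist_force: [-0.6, 9.7, 2.8]
finger_gap: 0.237
finger_force: 30.0
```

```bash
python3 wind.py
```

```text
t 33.05 ang 3.474 r 0.0497 push 9.09 radial 3.39 fz 2.8 z 0.1257
```

Request:
carry_out(
  dp=[
    [-0.4,0.6,0],
    [-0.8,1.3,0],
    [-1.2,1.9,0],
    [-1.6,2.5,0],
    [-2.0,3.2,0],
    [-2.4,3.8,0],
    [-2.9,4.4,0],
    [-3.3,5.0,0],
    [-3.8,5.6,0],
    [-4.2,6.2,0],
  ],
  roll=[0,0,0,0,0,0,0,0,0,0],
)

```text
clock: 34.3
tool_pos: [0.6298, -0.1805, 0.1257]
ee_rot: [-3.123, -0.318, -0.001]
wrist_force: [-0.0, 11.0, 3.1]
finger_gap: 0.237
finger_force: 30.0
```

```bash
python3 wind.py 3.65 3.8 3.95 4.1
```

```text
t 34.3 ang 3.623 r 0.0495 push 9.91 radial 4.75 fz 3.1 z 0.1257
3.65 3.8 [[-0.5, 0.6, 0], [-1.0, 1.2, 0], [-1.4, 1.7, 0], [-1.9, 2.3, 0], [-2.4, 2.8, 0], [-3.0, 3.4, 0], [-3.5, 3.9, 0], [-4.0, 4.4, 0], [-4.5, 5.0, 0], [-5.1, 5.5, 0]]
3.8 3.95 [[-0.6, 0.5, 0], [-1.1, 1.0, 0], [-1.7, 1.5, 0], [-2.3, 2.0, 0], [-2.8, 2.4, 0], [-3.4, 2.9, 0], [-4.0, 3.4, 0], [-4.6, 3.8, 0], [-5.2, 4.2, 0], [-5.9, 4.7, 0]]
3.95 4.1 [[-0.6, 0.4, 0], [-1.3, 0.8, 0], [-1.9, 1.2, 0], [-2.5, 1.6, 0], [-3.2, 2.0, 0], [-3.8, 2.4, 0], [-4.5, 2.7, 0], [-5.1, 3.1, 0], [-5.8, 3.4, 0], [-6.5, 3.7, 0]]
```

Request:
carry_out(
  dp=[
    [-0.5,0.6,0],
    [-1.0,1.2,0],
    [-1.4,1.7,0],
    [-1.9,2.3,0],
    [-2.4,2.8,0],
    [-3.0,3.4,0],
    [-3.5,3.9,0],
    [-4.0,4.4,0],
    [-4.5,5.0,0],
    [-5.1,5.5,0],
  ],
  roll=[0,0,0,0,0,0,0,0,0,0],
)

```text
clock: 35.55
tool_pos: [0.6262, -0.1867, 0.1257]
ee_rot: [-3.122, -0.318, -0.002]
wrist_force: [2.3, 11.4, 1.6]
finger_gap: 0.24
finger_force: 30.0
```

```bash
python3 wind.py
```

```text
t 35.55 ang 3.769 r 0.0494 push 10.74 radial 4.4 fz 1.6 z 0.1257
```

Request:
carry_out(
  dp=[
    [-0.6,0.5,0],
    [-1.1,1.0,0],
    [-1.7,1.5,0],
    [-2.3,2.0,0],
    [-2.8,2.4,0],
    [-3.4,2.9,0],
    [-4.0,3.4,0],
    [-4.6,3.8,0],
    [-5.2,4.2,0],
    [-5.9,4.7,0],
  ],
  roll=[0,0,0,0,0,0,0,0,0,0],
)

```text
clock: 36.8
tool_pos: [0.6218, -0.1922, 0.1257]
ee_rot: [-3.122, -0.318, -0.004]
wrist_force: [5.0, 12.9, -0.1]
finger_gap: 0.236
finger_force: 30.0
```

```bash
python3 wind.py 3.95 4.02 4.09 4.16
```

```text
t 36.8 ang 3.913 r 0.0493 push 12.96 radial 4.88 fz -0.1 z 0.1257
3.95 4.02 [[-0.3, 0.2, 0], [-0.6, 0.4, 0], [-0.9, 0.6, 0], [-1.2, 0.8, 0], [-1.5, 1.0, 0], [-1.8, 1.1, 0], [-2.1, 1.3, 0], [-2.4, 1.5, 0], [-2.7, 1.7, 0], [-3.0, 1.9, 0]]
4.02 4.09 [[-0.3, 0.2, 0], [-0.6, 0.3, 0], [-0.9, 0.5, 0], [-1.2, 0.7, 0], [-1.5, 0.9, 0], [-1.8, 1.0, 0], [-2.1, 1.2, 0], [-2.5, 1.3, 0], [-2.8, 1.5, 0], [-3.1, 1.7, 0]]
4.09 4.16 [[-0.3, 0.2, 0], [-0.6, 0.3, 0], [-0.9, 0.5, 0], [-1.3, 0.6, 0], [-1.6, 0.7, 0], [-1.9, 0.9, 0], [-2.2, 1.0, 0], [-2.5, 1.2, 0], [-2.9, 1.3, 0], [-3.2, 1.4, 0]]
```

Request:
carry_out(
  dp=[
    [-0.2,0.1,0],
    [-0.3,0.2,0],
    [-0.5,0.3,0],
    [-0.6,0.4,0],
    [-0.8,0.5,0],
    [-0.9,0.6,0],
    [-1.1,0.7,0],
    [-1.2,0.8,0],
    [-1.4,0.9,0],
    [-1.5,1.0,0],
  ],
  roll=[0,0,0,0,0,0,0,0,0,0],
)

```text
clock: 38.05
tool_pos: [0.6206, -0.1934, 0.1257]
ee_rot: [-3.122, -0.318, -0.004]
wrist_force: [5.1, 11.9, 0.6]
finger_gap: 0.241
finger_force: 30.0
```

```bash
python3 wind.py
```

```text
t 38.05 ang 3.946 r 0.0493 push 12.14 radial 4.61 fz 0.6 z 0.1257
```

Request:
carry_out(
  dp=[
    [0,0,0],
    [0,0,0],
    [0,0,0],
    [0,0,0],
    [0,0,0],
    [0,0,0],
    [0,0,0],
    [-0.5,0.3,0],
    [-1.0,0.6,0],
    [-1.5,0.9,0],
  ],
  roll=[0,0,0,0,0,0,0,0,0,0],
)

```text
clock: 39.3
tool_pos: [0.6194, -0.1946, 0.1257]
ee_rot: [-3.122, -0.318, -0.004]
wrist_force: [5.1, 12.7, 0.9]
finger_gap: 0.236
finger_force: 30.0
```

```bash
python3 wind.py
```

```text
t 39.3 ang 3.981 r 0.0493 push 12.51 radial 5.62 fz 0.9 z 0.1257
```

Request:
carry_out(
  dp=[
    [0,0,0],
    [0,0,0],
    [0,0,0],
    [0,0,0],
    [0,0,0],
    [-0.4,0.2,0],
    [-0.8,0.4,0],
    [-1.2,0.7,0],
    [-1.6,0.9,0],
    [-2.0,1.1,0],
  ],
  roll=[0,0,0,0,0,0,0,0,0,0],
)

```text
clock: 40.55
tool_pos: [0.6178, -0.196, 0.1257]
ee_rot: [-3.122, -0.318, -0.005]
wrist_force: [7.2, 12.8, 0.7]
finger_gap: 0.238
finger_force: 30.0
```

```bash
python3 wind.py;python3 wind.py;python3 wind.py
```

```text
t 40.55 ang 4.024 r 0.0493 push 13.85 radial 4.77 fz 0.7 z 0.1257
t 40.55 ang 4.024 r 0.0493 push 13.85 radial 4.77 fz 0.7 z 0.1257
t 40.55 ang 4.024 r 0.0493 push 13.85 radial 4.77 fz 0.7 z 0.1257
```

The rise is about 4.3 N over the free level (≈9.5 N). Letting go.

Request:
carry_out(
  dp=[
    [0,0,0],
    [0,0,0],
    [0,0,0],
    [0,0,0],
    [0,0,0],
    [0,0,0],
    [0,0,-20],
    [0,0,-60],
    [0,0,-100],
    [0,0,-130],
  ],
  roll=[0,0,0,0,0,0,0,0,0,0],
  jaw=0,
)

```text
clock: 41.8
tool_pos: [0.6167, -0.1985, 0.2577]
ee_rot: [3.125, 0.317, 0.002]
wrist_force: [0.7, -0.3, -0.4]
finger_gap: 1.001
finger_force: 0.0
```

Request:
carry_out(
  dp=[
    [-40,0,0],
    [-80,0,0],
    [-110,0,0],
    [-120,0,0],
    [-120,0,0],
    [-120,0,0],
    [-120,0,0],
    [-120,0,0],
    [-120,0,0],
    [-120,0,0],
  ],
  roll=[0,0,0,0,0,0,0,0,0,0],
)

```text
clock: 43.05
tool_pos: [0.499, -0.2225, 0.2557]
ee_rot: [-3.125, -0.317, 0.0]
wrist_force: [0.5, 0.6, 0.2]
finger_gap: 1.001
finger_force: 0.0
```

```bash
python3 - <<'E'
from h import *
np.set_printoptions(precision=4,suppress=True)
o=arm.get_obs();print(o["tool_pos"],o["wrist_force"],o["clock"])
s=arm.snapshot("wrist");W=cloud(s,o);x,y,z=np.moveaxis(W,-1,0)
m=(z>.128)&(z<.145)&(np.hypot(x-.585,y+.159)<.07);p=W[m];c=cv2.minEnclosingCircle((p[:,:2]*1000).astype(np.float32))[0];print("knob",c,"cw angle",np.radians(182.2)-np.arctan2(c[1]+159.2,c[0]-585.1))
s=arm.snapshot("scene");cv2.imwrite("pics/s3.png",cv2.resize(s["image"][140:420,60:440],None,fx=2,fy=2))
E
```

```text
[ 0.499  -0.2225  0.2557] [0.5219 0.566  0.1854] 43.05
knob (617.8372192382812, -196.87197875976562) cw angle 4.035360496954624
```

View pics/s3.png

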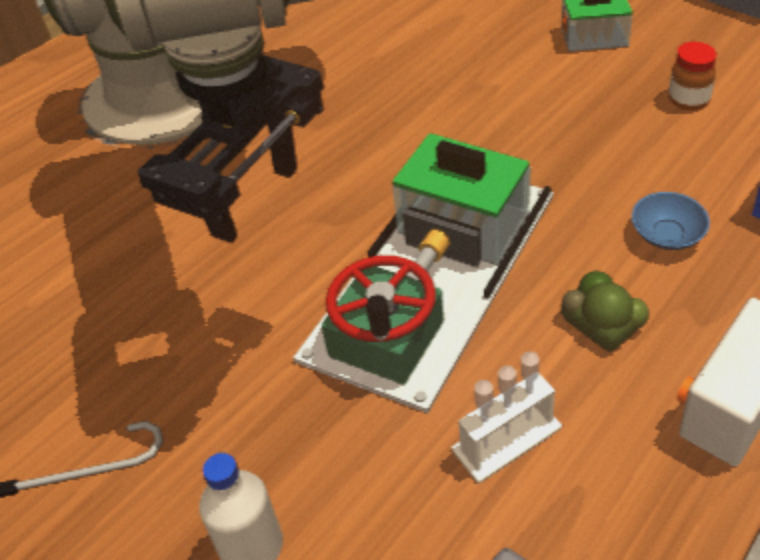

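The keeper at (460,195) stands flat, clamped between the jaw (445,235) and the backstop. The knob has stayed where it was left, the gripper is clear, and the bystanders look undisturbed. Handing in.

```bash
python3 -c "
from plant import arm
print(arm.sign_off())"
```

```text
the job is handed in; nothing more can be done
None
```

I put the large keeper flat in the clamp bay and wound the handwheel clockwise about 4.0 rad, until the push on the knob had risen about 4.3 N over its free level (9.5 N to 13.9 N); then I let go and handed the job in at about 43 s, with nothing else touched.

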